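# Hang the cutting templates on the sloping rack

## Robot

A 6-joint arm with a two-finger parallel gripper is mounted at the origin on the work surface. World frame = base frame: x ahead of the robot, y to its left, z up, the work surface at z = 0. Lengths are in m, angles in rad, forces in N, time in s.
With the tool pointing down it reaches from about 0.35 to 0.875 m from the base axis. Payload 4.2 kg.
Tool frame: the origin (TCP) lies midway between the tips of the shut fingers; the grasp point (between the pads) lies 19 mm behind it; z points along the fingers, y is the line along which they close (so a half turn about z gives the same grasp; the last joint's range is limited). The gripper opens to 85 mm and grips with 20 to 120 N. Pads are 22 mm wide; open, the fingers measure 114 mm over their backs; the gripper's body (76 mm by 85 mm) begins 54 mm behind the grasp point. The pads swing forward as they close: fully open they stand 13 mm farther back than shut.
Start: joints at [1.584, 0.385, 0.008, 0, -1.194, -0.259], TCP at [0.152, 0.606, 0.231] pointing down, gripper open.
Joint ranges: [-3.14, 3.14], [-1.21, 2.06], [-1.07, 1.41], [-3.16, 2.05], [-2.99, -0.16], [-3.1, 3.1]. Speed limits (rad/s): [2.79, 2.79, 3.14, 3.14, 3.14, 3.14].

## Interface

Orientations are given as a unit quaternion [w, x, y, z].
In Python, from rig import read_state, read_camera, camera_model, close_job gives the robot as it stands.
- The arm moves only by the shell command python3 -m jog 'ROWS' [FORCE]. ROWS is JSON, a list of rows, each an object with "claw": the finger opening in m, from 0 to 0.0854; "linear": the shift along the tool's x, y, z in m, a list of three; "twist": the turn, a rotation vector about the tool's x, y, z in rad, a list of three. In form: [{"claw": claw, "linear": [tx, ty, tz], "twist": [rx, ry, rz]}, ...]. A call has exactly 8 rows; each row is the pose to reach, as a shift and turn from the pose commanded when the call began, along the tool's axes at that moment; what a row does not reach only later rows make up. A row lasts 1/8 s, in which the tool goes at most 62.5 mm and 10.7 degrees, less where a joint would pass 70% of its speed; a pose out of reach is approached as far as the arm can. A call with a gripper value outside its range is refused whole. The fingers move at their own pace and stop on an object; FORCE is the grip in N (left out, the last holds). Time passes only in rows, so rows that repeat a pose let the fingers close, or fill a call up. It gives the time, the measured TCP pose, the force, the opening and the grip force at its end, in the units of the state.
- read_state(): the state, without advancing time (a new reading comes with each control period).
- read_camera(name): name is "scene" or "side" or "wrist"; returns (picture, depth): 384x512x3 uint8, red, green, blue; 384x512 float32, m along the optical axis (not along the pixel's ray), 0 where there is no reading.
- camera_model(name): a dict with "intrinsics" (3x3 intrinsics, pixels), "k1" (the pictures are not rectified: a ray, as slopes to the right and down, at radius r is drawn at 1 + k1 r^2 times it, then the intrinsics apply), "R" (3x3) and "t" (3): a world point X has camera coordinates R X + t; the wrist camera has in their place "mount" (4x4, takes a point from camera to tool coordinates, whose origin is the TCP and whose axes are the flange's). Camera axes: x right, y down, z forward; pixel columns grow to the right and rows downward; lengths in m; the calibration is good to about 2 mm. A picture is of the moment at which its call begins: read the wrist's pose just before it. camera_model takes no time and is no camera call.
- close_job(): hands the job in; it is judged then, once.
The state is a dict: "time_s": time; "qpos": joint angles; "qd": joint speeds; "effort": joint torques, N m; "tool_pos": TCP position; "tcp_rot": TCP orientation; "wrist_force": force on the tool from outside, world axes, zero at the start; "ft_torque": the same for the moment, N m; "gripper_width": finger opening in m; "grip_force": force on a finger pad.
Only numpy, scipy, OpenCV 4.12 (cv2) and the standard library are available. Lean on these libraries where they do the work, as an engineer would, in place of code of your own. Each camera call takes 0.05 s, during which the arm holds its last target. There are 200 camera calls.

## Task

Put the two hardboard glass-cutting templates away on the sloping rack: hang the large one by its eye on the steel peg, lying flat against the board, then hang the small one on the same peg so that it lies flat on the large one. Both should hang straight down the slope with their pointed ends lowest, and the other things on the bench are to be left standing where they are.

Things in the scene. Friction and masses are not known exactly. Their poses are not given: they have to be found in the camera images.
- rack: Plywood rack fixed to the bench, 131 x 140 mm in plan, 115 mm high at its rear (+x) edge. Origin under the centre of its base, z up. Its board slopes up from its front (-x, towards the robot), 13 mm above the bench, to its rear. Stands left, middle or right, turned up to 0.25 rad.
- rack_face: Sloping board of the rack, 160 mm up the slope x 140 mm wide, bare but for one round steel peg, 10 mm diameter, 45 mm long, round tip, square to it. Origin: peg's foot on the board's face, 100 mm above the bench, 45 mm to the rack's +x. z along the peg (35 degrees off vertical, leaning to the rack's -x), x up the slope, y level. Board reaches 25 mm up, 135 mm down the slope and 70 mm either side.
- peg_tip (a point): End of the peg: 45 mm along the rack_face's z from its origin. Same axes as rack_face.
- large: Larger loose template, dark brown hardboard 10 mm thick, flat on the bench, 50 to 100 g. House-shaped: rectangle 90 mm long (x) by 54 wide (y, straight sides to grip) plus a right-angled point at -x, 117 long in all. Origin: centre of the rectangle's underside, z up. Eye: round 18 mm through hole, centred 29 mm to +x. Centre of mass about 11 mm to -x. +x within 0.7 rad of world x.
- large_eye (a point): Centre of the large template's eye, on its underside (body x = +29 mm).
- large_point (a point): Pointed end of the large template, on its underside (body x = -72 mm).
- small: Smaller loose template, same make and shape, 10 mm thick, flat on the bench, 28 to 56 g: rectangle 64 mm long (x) by 34 wide (y, straight sides to grip) plus a right-angled point at -x, 81 long in all. Origin: centre of the rectangle's underside, z up. Eye: round 18 mm through hole, centred 16 mm to +x. Centre of mass about 9 mm to -x. +x within 0.7 rad of world x.
- small_eye (a point): Centre of the small template's eye, on its underside (body x = +16 mm).
- small_point (a point): Pointed end of the small template, on its underside (body x = -49 mm).
- flux_jar: Bystander, to be left where it stands: capped amber glass jar, 36 mm diameter, 50 mm high; origin under its centre.
- patina_bottle: Bystander, to be left where it stands: capped white bottle, 36 mm diameter, 75 mm high; origin under its centre.
- foil_reel: Bystander, to be left where it stands: copper foil reel lying flat, 66 mm diameter, 13 mm high; origin under its centre.
- solder_reel: Bystander, to be left where it stands: steel-grey reel lying flat, 52 mm diameter, 30 mm high; origin under its centre.
- brush: Bystander, to be left where it stands: flat brush about 160 mm long lying near the far side; origin at its middle, x towards its tip.
- sal_block: Bystander, to be left where it stands: whitish block 50 x 35 x 25 mm; origin under its centre.
- burnisher: Bystander, to be left where it stands: screwdriver-like burnisher about 150 mm long lying near the far side; origin at its middle, x towards its tip.
Things that resemble listed ones, but are neither listed nor needed, are in the scene too. What is shaped like the large but turquoise is not meant.

How it is judged:
By the outcome, as a careful person would: the job done as asked, in the order asked, and still so for the second after the job is handed in, with the robot touching nothing.
It also fails if it takes over 64 s, if anything falls off the work surface, if the arm or the gripper's body presses on something with over 40 N, if the wrist force passes 120 N, or if a joint passes its speed limit or range.

## Working session

There is one attempt and no reset: what is moved stays moved. The work goes in short steps, Python scripts to look and compute and a shell command to move; the robot and the scene stay as the last step left them, time stands still between calls to the robot, and variables do not carry over. Pictures are saved under pics/ and viewed, at most 10 in all, crops included, and the job is handed in when it is done.

```bash
mkdir -p pics; ls
cat > look.py <<'E'
import cv2,sys,numpy as np
from rig import *
def snap(n,f):
    s=read_state(); p,d=read_camera(n)
    np.savez(f'{f}.npz',p=p,d=d,pos=s['tool_pos'],rot=s['tcp_rot'])
    cv2.imwrite(f'pics/{f}.png',p[:,:,::-1]); return s,p,d
E
python3 - <<'E'
from look import *
for n in('scene','side'):
    s,p,d=snap(n,n+'0'); m=camera_model(n)
    print(n,m['k1'],np.array(m['intrinsics']).tolist(),np.round(-np.array(m['R']).T@m['t'],3))
print(s); print(camera_model('wrist'))
a=cv2.imread('pics/scene0.png');b=cv2.imread('pics/side0.png')
E
```

```text
pics
scene -0.00144914278604125 [[482.0242899693636, 0.0, 254.5231103317343], [0.0, 482.0242899693636, 184.0982113384999], [0.0, 0.0, 1.0]] [ 1.111 -0.073  1.028]
side -0.08113045292003478 [[461.6052146732697, 0.0, 260.2027732822854], [0.0, 461.6052146732697, 190.66547494758382], [0.0, 0.0, 1.0]] [ 0.183 -0.635  0.884]
{'time_s': 0.05, 'qpos': array([ 1.58361179e+00,  3.85529951e-01,  6.65876955e-03, -4.83153888e-04,
       -1.19400246e+00, -2.58603890e-01]), 'qd': array([ 1.80884531e-03,  4.66877279e-04,  1.81089564e-03,  2.75313754e-05,
       -1.10759062e-04, -1.06733160e-03]), 'effort': array([-7.19533018e-04, -3.93679726e+01,  1.89161235e+01,  4.20553967e+00,
       -2.31921673e-03,  8.36855833e-06]), 'tool_pos': array([0.15191701, 0.60566749, 0.23025289]), 'tcp_rot': array([ 1.05948698e-03,  9.92446517e-01, -1.22673478e-01, -8.19494329e-05]), 'wrist_force': array([ 0.31938893,  0.63137855, -0.41648016]), 'ft_torque': array([ 0.02618938,  0.01302147, -0.03626612]), 'grip_force': 0.0, 'gripper_width': 0.08524751267460721}
{'intrinsics': array([[294.18559628,   0.        , 259.25230221],
       [  0.        , 294.18559628, 191.75227424],
       [  0.        ,   0.        ,   1.        ]]), 'k1': -0.06297266714139958, 'mount': array([[-5.24469423e-05, -9.65589514e-01, -2.60070928e-01,
         6.68495620e-02],
       [ 9.99999474e-01,  2.15812342e-04, -1.00293044e-03,
        -9.62613334e-04],
       [ 1.02454563e-03, -2.60070844e-01,  9.65588995e-01,
        -1.41719411e-01],
       [ 0.00000000e+00,  0.00000000e+00,  0.00000000e+00,
         1.00000000e+00]])}
```

View pics/scene0.png

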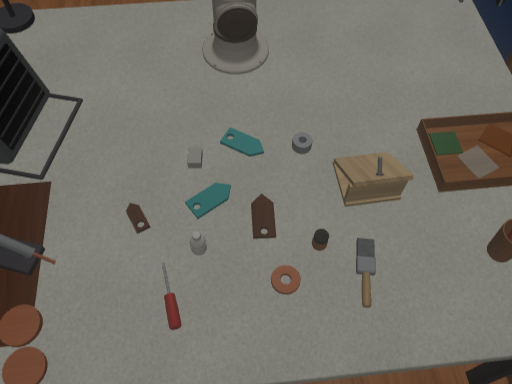

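View pics/side0.png

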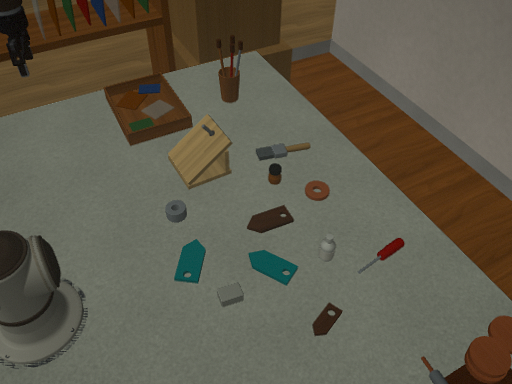

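The scene view shows the large template at (263,217), the small one at (138,218), the rack at (370,180) with its peg at (380,165), two turquoise decoys, and bystanders around them. The side view shows the same things, with the large template at (271,219), the small one at (327,319) and the rack at (200,150).

```bash
cat > geo.py <<'E'
import cv2,numpy as np
from rig import camera_model
from scipy.spatial.transform import Rotation as Ro
def rot(q): return Ro.from_quat([q[1],q[2],q[3],q[0]]).as_matrix()
def cam(n,f=None):
    m=camera_model(n)
    if n!='wrist': return np.array(m['intrinsics']),m['k1'],np.array(m['R']),np.array(m['t'])
    M=np.array(m['mount']); Rt=rot(f['rot']); Rc=(Rt@M[:3,:3]); c=Rt@M[:3,3]+f['pos']
    return np.array(m['intrinsics']),m['k1'],Rc.T,-Rc.T@c
def rays(C,px):
    K,k,R,t=C
    n=cv2.undistortPoints(np.float64(px).reshape(-1,1,2),K,np.array([k,0,0,0,0.])).reshape(-1,2)
    return -R.T@t, np.c_[n,np.ones(len(n))]@R
def onz(C,px,z):
    c,d=rays(C,px); return c+d*((z-c[2])/d[:,2])[:,None]
def bydepth(C,px,dep):
    c,d=rays(C,px); return c+d*np.asarray(dep)[:,None]
def proj(C,X):
    K,k,R,t=C
    return cv2.projectPoints(np.float64(X).reshape(-1,1,3),cv2.Rodrigues(R)[0],t,K,np.array([k,0,0,0,0.]))[0].reshape(-1,2)
def brown(p):
    h=cv2.cvtColor(p,cv2.COLOR_RGB2HSV)
    return ((h[...,2]<110)&(h[...,1]>75)&((h[...,0]<20)|(h[...,0]>170))).astype('uint8')*255
def templ(C,p,z=.010):
    cs,hi=cv2.findContours(brown(p),cv2.RETR_CCOMP,cv2.CHAIN_APPROX_NONE)
    out=[]
    for i,c in enumerate(cs):
        if hi[0][i][3]>=0 or cv2.contourArea(c)<150: continue
        w=onz(C,c.reshape(-1,2),z); 
        if np.abs(w).max()>1.2: continue
        hull=w[:,:2].astype('float32'); r=cv2.minAreaRect(hull)
        ch=hi[0][i][2]; eye=None
        if ch>=0:
            mm=cv2.moments(cs[ch])
            if mm['m00']>0: eye=onz(C,[[mm['m10']/mm['m00'],mm['m01']/mm['m00']]],z)[0]
        out.append((c.reshape(-1,2).mean(0),cv2.contourArea(c),r,eye))
    return out
E
python3 - <<'E'
from geo import *
np.set_printoptions(precision=4,suppress=True)
for n in('scene','side'):
    f=np.load(n+'0.npz');C=cam(n)
    for o in templ(C,f['p']): print(n,o)
# rack by depth
f=np.load('scene0.npz');C=cam('scene');d=f['d']
ys,xs=np.mgrid[140:215,320:425]; px=np.c_[xs.ravel(),ys.ravel()]
dd=d[ys,xs].ravel();k=dd>0
W=bydepth(C,px[k],dd[k]); print(k.mean(),W.min(0),W.max(0))
hi=W[W[:,2]>.05]; print(len(hi), hi.min(0),hi.max(0))
c=proj(C,[[.35,.3,0]]);print(c)
a=cv2.resize(f['p'][135:220,315:430],None,fx=6,fy=6,interpolation=cv2.INTER_CUBIC);g=np.load('side0.npz')['p']
b=cv2.resize(g[105:195,160:240],None,fx=6,fy=6,interpolation=cv2.INTER_CUBIC)
cv2.imwrite('pics/ra.png',a[:,:,::-1]);cv2.imwrite('pics/rb.png',b[:,:,::-1])
E
```

```text
scene (array([393.5995, 377.2739]), 1563.5, ((0.974092960357666, 0.23367488384246826), (0.03584682196378708, 0.3737037777900696), 0.03973153233528137), array([0.9608, 0.1186, 0.01  ]))
scene (array([172.1489, 310.9433]), 212.5, ((0.7854189276695251, -0.2042883038520813), (0.07733844965696335, 0.02526157908141613), 9.553531646728516), None)
scene (array([ 22.2548, 292.0446]), 1658.0, ((0.698877215385437, -0.5161032676696777), (0.15993738174438477, 0.11665399372577667), 9.304054260253906), array([ 0.7737, -0.5466,  0.01  ]))
scene (array([502.7551, 241.6429]), 672.0, ((0.6918726563453674, 0.5574233531951904), (0.05374431610107422, 0.11931277066469193), 68.18211364746094), None)
scene (array([136.6567, 216.7015]), 321.5, ((0.5464818477630615, -0.2854943871498108), (0.07784510403871536, 0.031621627509593964), 24.747371673583984), array([ 0.569 , -0.2754,  0.01  ]))
scene (array([263.2315, 218.6296]), 792.0, ((0.574726402759552, 0.014963585883378983), (0.0526813305914402, 0.11492127180099487), 87.07675170898438), array([0.6164, 0.0123, 0.01  ]))
scene (array([ 24.7761, 210.393 ]), 2532.5,
[... 1299 characters left out ...]
e)
side (array([  8.1441, 255.6864]), 247.0, ((-0.02175009436905384, 0.19635193049907684), (0.12050609290599823, 0.04812459275126457), 83.18038177490234), array([-0.0431,  0.1448,  0.01  ]))
side (array([269.6   , 219.6857]), 692.5, ((0.5723862051963806, 0.014530902728438377), (0.059451326727867126, 0.11732374876737595), 86.66423797607422), array([0.6135, 0.0116, 0.01  ]))
side (array([316.746 , 190.2222]), 371.5, ((0.7387024164199829, 0.04552319645881653), (0.07104433327913284, 0.06586956977844238), 62.832305908203125), array([0.7386, 0.0466, 0.01  ]))
0.9972063492063492 [ 0.3583  0.153  -0.0078] [0.6083 0.4609 0.141 ]
1862 [0.4701 0.2132 0.05  ] [0.576  0.3574 0.141 ]
[[358.2613 133.4254]]
```

View pics/ra.png

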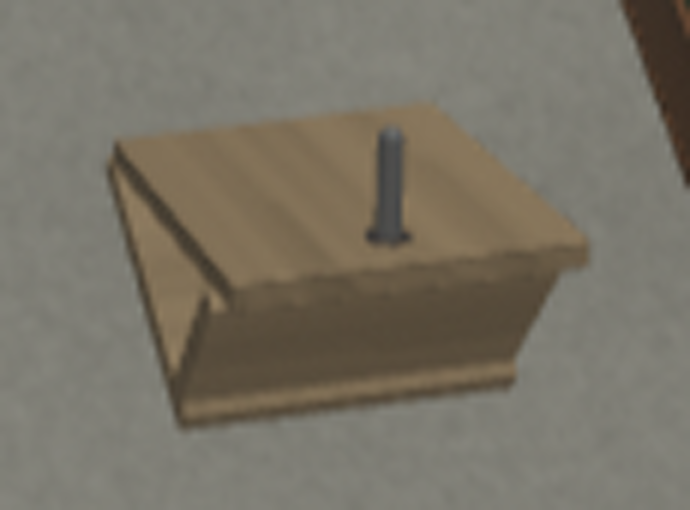

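View pics/rb.png

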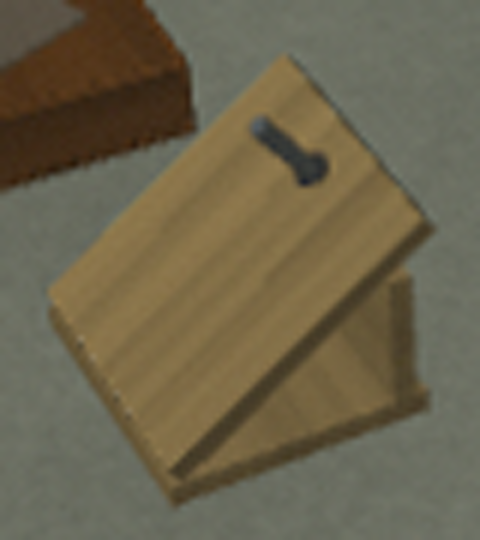

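The rack crops show the scene peg tip at crop pixel (391,131) and its foot at (389,238), and the side peg tip at (258,125) and its foot at (312,172). The board's four corners are clear in both crops.

Run:
```python
from geo import *
np.set_printoptions(precision=4,suppress=True)
A=np.array([[391,128],[389,238],[115,145],[432,103],[232,292],[588,242]])
B=np.array([[258,123],[312,172],[172,475],[52,293],[432,228],[287,57]])
a=(A+.5)/6-.5+[315,135]; b=(B+.5)/6-.5+[160,105]
ca,da=rays(cam('scene'),a);cb,db=rays(cam('side'),b)
P=[]
for u,v in zip(da,db):
    s,t=np.linalg.lstsq(np.c_[u,-v],cb-ca,rcond=None)[0]
    p,q=ca+s*u,cb+t*v; P.append((p+q)/2); print(P[-1],np.linalg.norm(p-q))
P=np.array(P);tip,foot,Fm,Fp,Rm,Rp=P
print(np.linalg.norm(tip-foot),'slope',np.linalg.norm(Rm-Fm),np.linalg.norm(Rp-Fp),'w',np.linalg.norm(Fp-Fm),np.linalg.norm(Rp-Rm))
for v in (Rm-Fm,Rp-Fp): print('yaw',np.arctan2(v[1],v[0]))
for v in (Fp-Fm,Rp-Rm): print('yaw',np.arctan2(-v[0],v[1]))
# board plane via depth
f=np.load('scene0.npz');C=cam('scene');m=np.zeros((384,512),'uint8')
cv2.fillConvexPoly(m,np.int32(a[[2,3,5,4]]),1);m=cv2.erode(m,np.ones((5,5)));cv2.rectangle(m,(370,150),(388,180),0,-1)
ys,xs=np.where(m>0);W=bydepth(C,np.c_[xs,ys],f['d'][ys,xs]);c=np.median(W,0)
n=np.linalg.svd(W-W.mean(0))[2][2];n*=np.sign(n[2]);print('n',n,'yaw',np.arctan2(-n[1],-n[0]),'tilt',np.arccos(n[2]),'off',((W-W.mean(0))@n).std(), n@(foot-W.mean(0)))
```

```text
[0.5204 0.2841 0.1391] 0.0004060800564765267
[0.5452 0.2863 0.1011] 0.0009619250040520864
[0.4397 0.2121 0.0223] 0.00022073829213610535
[0.4341 0.3499 0.0248] 0.0011761666277864964
[0.5706 0.2165 0.1118] 0.002084885920379237
[0.5632 0.3551 0.1145] 0.00031808691801181465
0.04543465086888253 slope 0.15856234339554404 0.15730103101413076 w 0.13795928178978176 0.1388424827171023
yaw 0.03352968133398183
yaw 0.04015236610273297
yaw 0.04120627601475664
yaw 0.05336106450028037
n [-0.722   0.0753  0.6878] yaw -0.10391452218367712 tilt 0.812376301683081 off 0.010862991749120487 -0.007790505138765478
```

```bash
cat > plan.py <<'E'
from geo import *
from rig import read_state
import sys
np.set_printoptions(precision=4,suppress=True)
def tool(yaw,tilt=0):
    return Ro.from_euler('z',yaw).as_matrix()@Ro.from_euler('y',-tilt).as_matrix()@np.diag([1,-1,-1.])
def to(pos,yaw,tilt=0):
    s=read_state();R=rot(s['tcp_rot']);T=tool(yaw,tilt)
    print('lin',R.T@(np.array(pos)-s['tool_pos']),'twist',Ro.from_matrix(R.T@T).as_rotvec(),'t',s['time_s'],'pos',s['tool_pos'],'F',s['wrist_force'],'w',s['gripper_width'],s['grip_force'])
if __name__=='__main__':
    a=[float(v) for v in sys.argv[1:]];to(a[:3],*a[3:])
E
python3 plan.py 0.586 0.0137 0.14 -0.058; python3 -c "
from plan import *;print(tool(0,np.radians(35)))"
```

```text
lin [0.5652 0.4683 0.0913] twist [ 0.0019  0.0001 -0.188 ] t 0.1 pos [0.1519 0.6057 0.2303] F [ 0.5485 -0.7126 -0.2489] w 0.0855608980962323 0.0
[[ 0.8192  0.      0.5736]
 [ 0.     -1.      0.    ]
 [ 0.5736  0.     -0.8192]]
```

```bash
python3 -m jog '[{"claw":0.064,"linear":[0.565,0.468,0],"twist":[0,0,-0.188]},{"claw":0.064,"linear":[0.565,0.468,0],"twist":[0,0,-0.188]},{"claw":0.064,"linear":[0.565,0.468,0],"twist":[0,0,-0.188]},{"claw":0.064,"linear":[0.565,0.468,0],"twist":[0,0,-0.188]},{"claw":0.064,"linear":[0.565,0.468,0],"twist":[0,0,-0.188]},{"claw":0.064,"linear":[0.565,0.468,0],"twist":[0,0,-0.188]},{"claw":0.064,"linear":[0.565,0.468,0],"twist":[0,0,-0.188]},{"claw":0.064,"linear":[0.565,0.468,0],"twist":[0,0,-0.188]}]' 40; python3 plan.py 0.586 0.0137 0.10 -0.058
```

```text
time_s: 1.1
tool_pos: [0.4486, 0.2013, 0.2312]
tcp_rot: [-0.0, 1.0, -0.029, -0.0]
wrist_force: [0.1, 0.9, -0.4]
gripper_width: 0.064
grip_force: 0.0
lin [0.1479 0.1794 0.1312] twist [-0.0001  0.0001  0.0006] t 1.1 pos [0.4486 0.2013 0.2312] F [ 0.1438  0.9091 -0.4385] w 0.06404167268672546 0.0
```

```bash
python3 -m jog '[{"claw":0.064,"linear":[0.148,0.179,0.131],"twist":[0,0,0]},{"claw":0.064,"linear":[0.148,0.179,0.131],"twist":[0,0,0]},{"claw":0.064,"linear":[0.148,0.179,0.131],"twist":[0,0,0]},{"claw":0.064,"linear":[0.148,0.179,0.131],"twist":[0,0,0]},{"claw":0.064,"linear":[0.148,0.179,0.131],"twist":[0,0,0]},{"claw":0.064,"linear":[0.148,0.179,0.131],"twist":[0,0,0]},{"claw":0.064,"linear":[0.148,0.179,0.131],"twist":[0,0,0]},{"claw":0.064,"linear":[0.148,0.179,0.131],"twist":[0,0,0]}]'
python3 - <<'E'
from look import *
from plan import *
s,p,d=snap('wrist','w1'); C=cam('wrist',{'pos':s['tool_pos'],'rot':s['tcp_rot']})
for o in templ(C,p): print(o)
to([.586,.0137,.006],-.058)
E
```

```text
time_s: 2.1
tool_pos: [0.5854, 0.0172, 0.1016]
tcp_rot: [-0.0, 1.0, -0.028, 0.001]
wrist_force: [-0.0, -0.3, -0.5]
gripper_width: 0.0641
grip_force: 0.0
(array([ 28.9176, 274.6325]), 1623.5, ((0.5051552653312683, 0.24278226494789124), (0.06215608865022659, 0.14351466298103333), 70.71504211425781), array([0.4593, 0.282 , 0.01  ]))
(array([261.8369, 193.5921]), 7306.5, ((0.574858546257019, 0.01656554453074932), (0.05249056592583656, 0.1142064556479454), 87.05075073242188), array([0.6171, 0.0144, 0.01  ]))
(array([108.0074, 112.5956]), 847.0, ((0.6598547697067261, 0.13189125061035156), (0.02726980671286583, 0.03478545695543289), 83.75971984863281), None)
lin [0.0007 0.0035 0.0955] twist [-0.0007 -0.0019  0.0021] t 2.15 pos [0.5853 0.0171 0.1015] F [-0.0464 -0.1834 -0.4373] w 0.06363295055940954 0.0
```

View pics/w1.png

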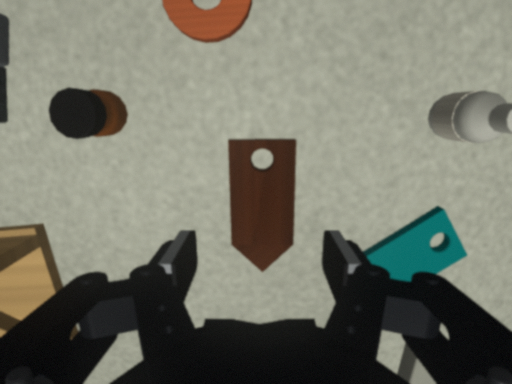

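The wrist view shows the large template centred between the fingers, with its eye at (262,158) and its point at (262,270).

```bash
python3 -m jog '[{"claw":0.064,"linear":[0.001,-0.001,0.05],"twist":[0,0,0]},{"claw":0.064,"linear":[0.001,-0.001,0.09],"twist":[0,0,0]},{"claw":0.064,"linear":[0.001,-0.001,0.098],"twist":[0,0,0]},{"claw":0.064,"linear":[0.001,-0.001,0.1],"twist":[0,0,0]},{"claw":0.064,"linear":[0.001,-0.001,0.102],"twist":[0,0,0]},{"claw":0.064,"linear":[0.001,-0.001,0.103],"twist":[0,0,0]},{"claw":0.064,"linear":[0.001,-0.001,0.103],"twist":[0,0,0]},{"claw":0.064,"linear":[0.001,-0.001,0.103],"twist":[0,0,0]}]'
```

```text
time_s: 3.15
tool_pos: [0.5866, 0.0168, -0.0023]
tcp_rot: [-0.0, 1.0, -0.029, 0.0]
wrist_force: [-0.7, -0.2, 0.2]
gripper_width: 0.0639
grip_force: 0.0
```

```bash
python3 -m jog '[{"claw":0.064,"linear":[0,0.001,0.001],"twist":[0,0,0]},{"claw":0.064,"linear":[0,0.001,0.002],"twist":[0,0,0]},{"claw":0.064,"linear":[0,0.001,0.0025],"twist":[0,0,0]},{"claw":0.064,"linear":[0,0.001,0.003],"twist":[0,0,0]},{"claw":0.06,"linear":[0,0.001,0.003],"twist":[0,0,0]},{"claw":0.056,"linear":[0,0.001,0.003],"twist":[0,0,0]},{"claw":0.05,"linear":[0,0.001,0.003],"twist":[0,0,0]},{"claw":0.045,"linear":[0,0.001,0.003],"twist":[0,0,0]}]' 40
```

```text
time_s: 4.15
tool_pos: [0.5879, 0.0159, -0.0034]
tcp_rot: [-0.0, 1.0, -0.028, 0.002]
wrist_force: [-1.6, -0.0, 11.0]
gripper_width: 0.053
grip_force: 48.5
```

```bash
cat > hang.py <<'E'
from plan import *
FOOT=np.array([.546,.286,.1005]);YAW=.042;TILT=np.radians(35)
T=tool(YAW,TILT)
def goal(h,ex,ey,ez,up=0): # underside height h on peg axis, eye in tool frame (ex,ey,ez), up the slope
    p=FOOT-T[:,2]*h+T[:,0]*up-T@[ex,ey,ez]
    to(p,YAW,TILT); print('goal',p)
if __name__=='__main__': goal(*[float(v) for v in sys.argv[1:]])
E
python3 -m jog '[{"claw":0.045,"linear":[0,0,-0.05],"twist":[0,0,0]},{"claw":0.045,"linear":[0,0,-0.11],"twist":[0,0,0]},{"claw":0.045,"linear":[0,0,-0.17],"twist":[0,0,0]},{"claw":0.045,"linear":[0,0,-0.21],"twist":[0,0,0]},{"claw":0.045,"linear":[0,0,-0.21],"twist":[0,0,0]},{"claw":0.045,"linear":[0,0,-0.21],"twist":[0,0,0]},{"claw":0.045,"linear":[0,0,-0.21],"twist":[0,0,0]},{"claw":0.045,"linear":[0,0,-0.21],"twist":[0,0,0]}]'; python3 hang.py .08 .0285 0 -.0034
```

```text
time_s: 5.15
tool_pos: [0.5858, 0.0157, 0.2028]
tcp_rot: [0.0, 1.0, -0.029, -0.001]
wrist_force: [0.7, 0.8, -1.3]
gripper_width: 0.0529
grip_force: 43.1
lin [-0.1222 -0.2609  0.056 ] twist [ 0.0313  0.6131 -0.0966] t 5.15 pos [0.5858 0.0157 0.2028] F [ 0.6869  0.8018 -1.2562] w 0.05289562512662675 43.1113475561142
goal [0.4788 0.2832 0.1469]
```

```bash
python3 -m jog '[{"claw":0.045,"linear":[-0.122,-0.261,0.056],"twist":[0.0313,0.6131,-0.0966]},{"claw":0.045,"linear":[-0.122,-0.261,0.056],"twist":[0.0313,0.6131,-0.0966]},{"claw":0.045,"linear":[-0.122,-0.261,0.056],"twist":[0.0313,0.6131,-0.0966]},{"claw":0.045,"linear":[-0.122,-0.261,0.056],"twist":[0.0313,0.6131,-0.0966]},{"claw":0.045,"linear":[-0.122,-0.261,0.056],"twist":[0.0313,0.6131,-0.0966]},{"claw":0.045,"linear":[-0.122,-0.261,0.056],"twist":[0.0313,0.6131,-0.0966]},{"claw":0.045,"linear":[-0.122,-0.261,0.056],"twist":[0.0313,0.6131,-0.0966]},{"claw":0.045,"linear":[-0.122,-0.261,0.056],"twist":[0.0313,0.6131,-0.0966]}]'
python3 - <<'E'
from look import *
from hang import *
for n in('wrist','scene','side'): s,p,d=snap(n,n+'2')
goal(.08,.0285,0,-.0034)
W=np.load('wrist2.npz')['p']; S=np.load('side2.npz')['p'][80:220,120:300]; A=np.load('scene2.npz')['p'][90:230,290:450]
r=lambda a,h:cv2.resize(a,(int(a.shape[1]*h/a.shape[0]),h),interpolation=cv2.INTER_CUBIC)
top=r(W,300); bot=np.hstack([r(S,300),r(A,300)])
c=np.zeros((600,800,3),'uint8');c[:300,:400]=top;c[300:,:bot.shape[1]]=bot
cv2.imwrite('pics/c2.png',c[:,:,::-1])
E
```

```text
time_s: 6.15
tool_pos: [0.5374, 0.2053, 0.1871]
tcp_rot: [-0.007, 0.953, 0.019, 0.302]
wrist_force: [1.2, 0.8, -1.3]
gripper_width: 0.0527
grip_force: 43.1
lin [-0.066  -0.0801  0.0006] twist [-0.0006  0.0008  0.0029] t 6.3 pos [0.5361 0.2056 0.1853] F [ 0.2194 -1.3891 -0.2011] w 0.05286443044211187 43.11684250831604
goal [0.4788 0.2832 0.1469]
```

View pics/c2.png

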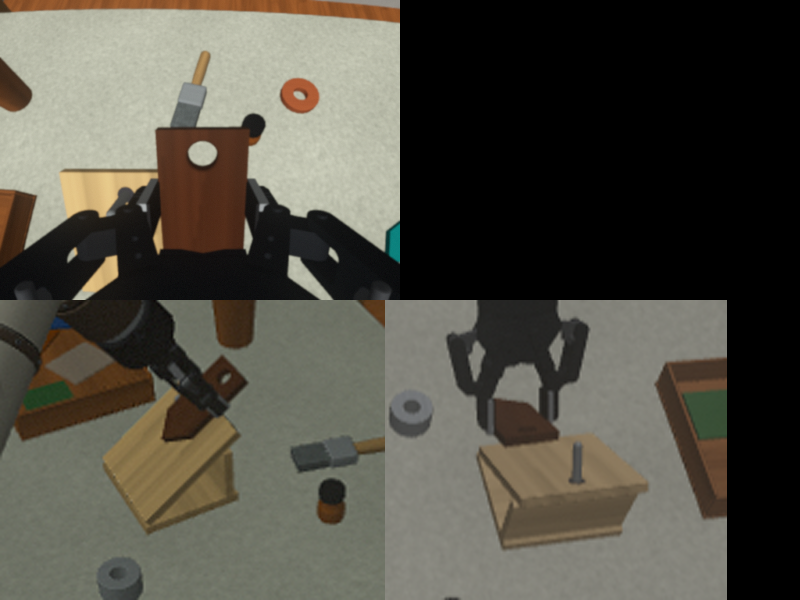

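The composite shows the template held level and tilted beside the peg, with the eye at about (260,197) in the wrist picture. The move was speed-limited, so I'll finish it.

```bash
python3 -m jog '[{"claw":0.045,"linear":[-0.066,-0.08,0],"twist":[0,0,0]},{"claw":0.045,"linear":[-0.066,-0.08,0],"twist":[0,0,0]},{"claw":0.045,"linear":[-0.066,-0.08,0],"twist":[0,0,0]},{"claw":0.045,"linear":[-0.066,-0.08,0],"twist":[0,0,0]},{"claw":0.045,"linear":[-0.066,-0.08,0],"twist":[0,0,0]},{"claw":0.045,"linear":[-0.066,-0.08,0],"twist":[0,0,0]},{"claw":0.045,"linear":[-0.066,-0.08,0],"twist":[0,0,0]},{"claw":0.045,"linear":[-0.066,-0.08,0],"twist":[0,0,0]}]'
python3 - <<'E'
from look import *
from hang import *
for n in('wrist','side'): s,p,d=snap(n,n+'3')
goal(.08,.0285,0,-.0034)
f=np.load('wrist3.npz');W=f['p']; S=np.load('side3.npz')['p'][90:200,140:260]
# eye: bright (non-brown) hole blob enclosed in brown
C=cam('wrist',f)
cs,hi=cv2.findContours(brown(W),cv2.RETR_CCOMP,cv2.CHAIN_APPROX_NONE)
for i,c in enumerate(cs):
    if hi[0][i][3]>=0 and cv2.contourArea(c)>60:print(cv2.fitEllipse(c))
# predicted px of eye top (tool z -.0134), peg tip, foot
R=rot(f['rot']);X=f['pos']+R@[.0285,0,-.0134]
print('pred eye,tip,foot',proj(C,[X,FOOT-T[:,2]*.045,FOOT]))
r=lambda a,h:cv2.resize(a,(int(a.shape[1]*h/a.shape[0]),h),interpolation=cv2.INTER_CUBIC)
cv2.imwrite('pics/c3.png',np.hstack([r(W[120:330,150:370],400),r(S,400)])[:,:800,::-1])
E
```

```text
time_s: 7.3
tool_pos: [0.4807, 0.2827, 0.1496]
tcp_rot: [-0.007, 0.953, 0.02, 0.302]
wrist_force: [-0.8, 0.0, -0.6]
gripper_width: 0.0528
grip_force: 43.1
lin [-0.003  -0.0004  0.0011] twist [-0.0005 -0.0029 -0.0005] t 7.4 pos [0.4806 0.2828 0.1495] F [-0.1082  0.2042 -1.5515] w 0.052724151269986454 43.102514147758484
goal [0.4788 0.2832 0.1469]
((258.9211120605469, 195.620361328125), (32.97786331176758, 38.725624084472656), 89.60981750488281)
pred eye,tip,foot [[260.9256 199.1638]
 [259.647  182.5692]
 [259.627  169.0663]]
```

View pics/c3.png

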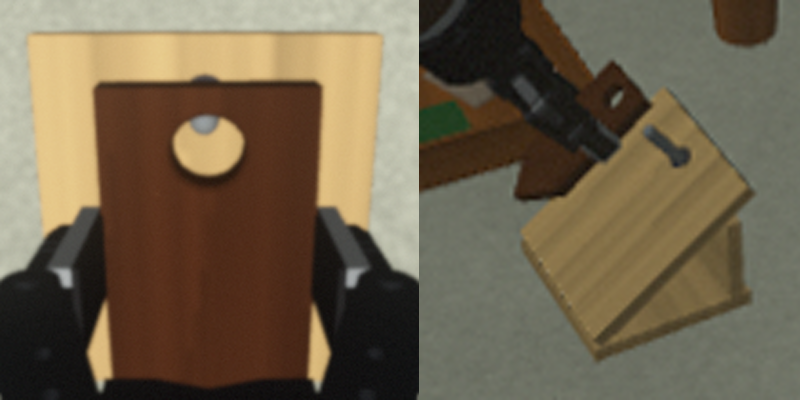

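The wrist crop shows the peg tip through the upper part of the eye (about (257,183) in full-picture pixels, against an eye centre of (259,196)). That matches the prediction to within about 1 mm sideways.

```bash
python3 -m jog '[{"claw":0.045,"linear":[-0.004,-0.001,0],"twist":[0,0,0]},{"claw":0.045,"linear":[-0.004,-0.001,0.01],"twist":[0,0,0]},{"claw":0.045,"linear":[-0.004,-0.001,0.02],"twist":[0,0,0]},{"claw":0.045,"linear":[-0.004,-0.001,0.028],"twist":[0,0,0]},{"claw":0.045,"linear":[-0.004,-0.001,0.036],"twist":[0,0,0]},{"claw":0.045,"linear":[-0.004,-0.001,0.044],"twist":[0,0,0]},{"claw":0.045,"linear":[-0.004,-0.001,0.048],"twist":[0,0,0]},{"claw":0.045,"linear":[-0.004,-0.001,0.048],"twist":[0,0,0]}]'
python3 - <<'E'
from look import *
from hang import *
s,p,d=snap('wrist','wrist4')
goal(.002,.029,0,-.0034)
cv2.imwrite('pics/c4.png',cv2.resize(p[120:330,150:370],None,fx=1.9,fy=1.9)[:,:,::-1])
E
```

```text
time_s: 8.4
tool_pos: [0.5033, 0.2914, 0.1195]
tcp_rot: [0.002, 0.955, 0.018, 0.296]
wrist_force: [-8.4, -2.3, 6.2]
gripper_width: 0.0529
grip_force: 44.6
lin [-0.0047  0.0065  0.0416] twist [0.0163 0.0108 0.0004] t 8.45 pos [0.5033 0.2914 0.1196] F [-8.1779 -3.4291  5.5624] w 0.05270672045658051 44.5366644859314
goal [0.5231 0.285  0.0827]
```

View pics/c4.png

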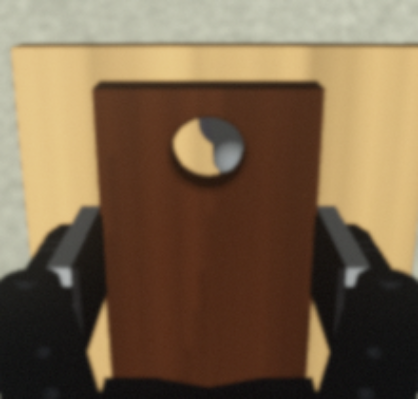

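Run:
```python
from plan import *
s=read_state();print(s['qpos'],s['qd'],Ro.from_matrix(rot(s['tcp_rot']).T@tool(.042,np.radians(35))).as_rotvec())
```

```text
[ 0.5439  0.2679 -0.9262  2.0524 -0.3285 -0.9314] [-0.0009  0.0001  0.0011 -0.0016  0.0032  0.0019] [0.0163 0.0108 0.0004]
```

Joint 4 has hit its 2.05 limit, which is why the tool drifted. A shallower tool tilt (about 29°) moves it off the limit and still fits the eye clearance, and the plate will drop flat on release. I'll back off and re-approach.

```bash
cat > hang.py <<'E'
from plan import *
FOOT=np.array([.546,.286,.1005]);YAW=.042
N=-tool(YAW,np.radians(35))[:,2];UP=tool(YAW,np.radians(35))[:,0]
def goal(h,ex,ey,ez,deg,up=0,side=0):
    T=tool(YAW,np.radians(deg))
    p=FOOT+N*h+UP*up+np.array([0,side,0])-T@[ex,ey,ez]
    to(p,YAW,np.radians(deg)); s=read_state();print('goal',p,'q',s['qpos'])
    R=rot(s['tcp_rot']);e=s['tool_pos']+R@[ex,ey,ez]-FOOT
    print('eye now: h %.4f up %.4f y %.4f'%(e@N,e@UP,e[1]))
if __name__=='__main__': goal(*[float(v) for v in sys.argv[1:]])
E
python3 hang.py .065 .029 0 -.0034 29
```

```text
lin [-0.0056  0.0076 -0.0245] twist [ 0.0163 -0.094  -0.0004] t 8.45 pos [0.5033 0.2914 0.1196] F [-8.1779 -3.4291  5.5624] w 0.05270672045658051 44.5366644859314
goal [0.4851 0.2834 0.1367] q [ 0.5439  0.2679 -0.9262  2.0524 -0.3285 -0.9314]
eye now: h 0.0431 up 0.0052 y 0.0064
```

```bash
python3 -m jog '[{"claw":0.045,"linear":[0,0,-0.015],"twist":[0,0,0]},{"claw":0.045,"linear":[0,0,-0.025],"twist":[0,0,0]},{"claw":0.045,"linear":[-0.005,0.004,-0.025],"twist":[0.016,-0.05,0]},{"claw":0.045,"linear":[-0.006,0.008,-0.025],"twist":[0.016,-0.094,0]},{"claw":0.045,"linear":[-0.006,0.008,-0.025],"twist":[0.016,-0.094,0]},{"claw":0.045,"linear":[-0.006,0.008,-0.025],"twist":[0.016,-0.094,0]},{"claw":0.045,"linear":[-0.006,0.008,-0.025],"twist":[0.016,-0.094,0]},{"claw":0.045,"linear":[-0.006,0.008,-0.025],"twist":[0.016,-0.094,0]}]'; python3 hang.py .065 .029 0 -.0034 29
```

```text
time_s: 9.45
tool_pos: [0.4855, 0.2829, 0.1365]
tcp_rot: [-0.005, 0.968, 0.02, 0.25]
wrist_force: [-0.4, 0.6, -0.5]
gripper_width: 0.0529
grip_force: 43.4
lin [-0.0003 -0.0005 -0.0003] twist [ 0.0008  0.0003 -0.0011] t 9.45 pos [0.4855 0.2829 0.1365] F [-0.4053  0.6178 -0.5238] w 0.05294328624517751 43.379058837890625
goal [0.4851 0.2834 0.1367] q [ 0.7075  0.2103 -0.9278  1.5002 -0.3053 -0.529 ]
eye now: h 0.0646 up 0.0002 y -0.0021
```

```bash
python3 -m jog '[{"claw":0.045,"linear":[0,-0.001,0.008],"twist":[0,0,0]},{"claw":0.045,"linear":[0.001,-0.001,0.014],"twist":[0,0,0]},{"claw":0.045,"linear":[0.0015,-0.001,0.02],"twist":[0,0,0]},{"claw":0.045,"linear":[0.002,-0.001,0.024],"twist":[0,0,0]},{"claw":0.045,"linear":[0.002,-0.001,0.028],"twist":[0,0,0]},{"claw":0.045,"linear":[0.002,-0.001,0.03],"twist":[0,0,0]},{"claw":0.045,"linear":[0.002,-0.001,0.03],"twist":[0,0,0]},{"claw":0.045,"linear":[0.002,-0.001,0.03],"twist":[0,0,0]}]'; python3 hang.py .004 .029 0 -.0034 29
python3 - <<'E'
from look import *
s,p,d=snap('wrist','wrist5');cv2.imwrite('pics/c5.png',cv2.resize(p[120:330,150:370],None,fx=1.9,fy=1.9)[:,:,::-1])
E
```

```text
time_s: 10.45
tool_pos: [0.5016, 0.2849, 0.1116]
tcp_rot: [-0.005, 0.968, 0.02, 0.25]
wrist_force: [0.2, 1.2, -1.1]
gripper_width: 0.0528
grip_force: 43.4
lin [0.004  0.0008 0.0306] twist [ 0.0002  0.0001 -0.0012] t 10.45 pos [0.5016 0.2849 0.1116] F [ 0.1664  1.1627 -1.1133] w 0.052754057568328516 43.42233896255493
goal [0.52   0.2849 0.0867] q [ 0.581   0.269  -0.9191  1.8041 -0.2588 -0.7242]
eye now: h 0.0349 up -0.0008 y -0.0001
```

View pics/c5.png

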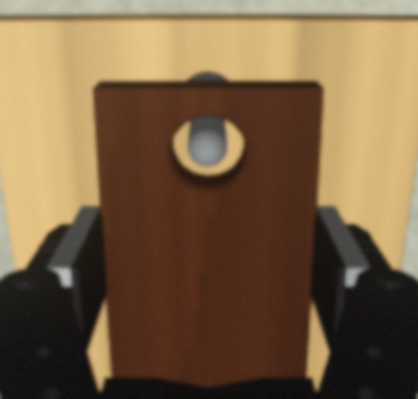

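The peg is inside the eye and centred, with no contact force. I'll flatten the tilt a little to stay off the joint 4 limit and go most of the way down.

```bash
python3 hang.py .02 .029 0 -.0034 26.5 -.0015;python3 hang.py .007 .029 0 -.0034 25 -.002
```

```text
lin [0.0008 0.0008 0.0136] twist [ 0.0001 -0.0435 -0.0011] t 10.5 pos [0.5016 0.285  0.1116] F [ 0.449  -0.8299 -1.1521] w 0.052645664721278206 43.42224419116974
goal [0.5089 0.2844 0.1   ] q [ 0.5812  0.269  -0.9191  1.8041 -0.2588 -0.7242]
eye now: h 0.0349 up -0.0008 y -0.0001
lin [0.0016 0.0008 0.0259] twist [ 0.0001 -0.0697 -0.0011] t 10.5 pos [0.5016 0.285  0.1116] F [ 0.449  -0.8299 -1.1521] w 0.052645664721278206 43.42224419116974
goal [0.5155 0.2847 0.0897] q [ 0.5812  0.269  -0.9191  1.8041 -0.2588 -0.7242]
eye now: h 0.0349 up -0.0008 y -0.0001
```

```bash
python3 -m jog '[{"claw":0.045,"linear":[0,0,0.004],"twist":[0,-0.022,0]},{"claw":0.045,"linear":[0.0005,0,0.009],"twist":[0,-0.044,0]},{"claw":0.045,"linear":[0.001,0,0.0135],"twist":[0,-0.05,0]},{"claw":0.045,"linear":[0.0015,0,0.018],"twist":[0,-0.06,0]},{"claw":0.045,"linear":[0.0015,0,0.022],"twist":[0,-0.07,0]},{"claw":0.045,"linear":[0.0015,0,0.026],"twist":[0,-0.07,0]},{"claw":0.045,"linear":[0.0015,0,0.026],"twist":[0,-0.07,0]},{"claw":0.045,"linear":[0.0015,0,0.026],"twist":[0,-0.07,0]}]'; python3 hang.py .007 .029 0 -.0034 25 -.002
```

```text
time_s: 11.5
tool_pos: [0.5156, 0.2853, 0.0894]
tcp_rot: [-0.004, 0.976, 0.02, 0.216]
wrist_force: [1.0, 0.7, -0.7]
gripper_width: 0.0527
grip_force: 43.4
lin [ 0.0001  0.0006 -0.0003] twist [ 0.0004  0.0006 -0.0014] t 11.5 pos [0.5156 0.2853 0.0894] F [ 0.965   0.6616 -0.6921] w 0.05274269366106091 43.38481843471527
goal [0.5155 0.2847 0.0897] q [ 0.6124  0.3245 -0.8804  1.6022 -0.2304 -0.5605]
eye now: h 0.0067 up -0.0021 y 0.0003
```

```bash
python3 -m jog '[{"claw":0.056,"linear":[0,0,0],"twist":[0,0,0]},{"claw":0.060,"linear":[0,0,0],"twist":[0,0,0]},{"claw":0.066,"linear":[0,0,0],"twist":[0,0,0]},{"claw":0.068,"linear":[0,0,0],"twist":[0,0,0]},{"claw":0.068,"linear":[0,0,-0.03],"twist":[0,0,0]},{"claw":0.068,"linear":[0,0,-0.07],"twist":[0,0,0]},{"claw":0.068,"linear":[0,0,-0.11],"twist":[0,0,0]},{"claw":0.068,"linear":[0,0,-0.13],"twist":[0,0,0]}]'
python3 - <<'E'
from look import *
from plan import *
for n in ('wrist','side'): s,p,d=snap(n,n+'6')
to([.553,-.282,.13],.43)
W=np.load('wrist6.npz')['p'];S=np.load('side6.npz')['p'][90:200,140:260]
r=lambda a,h:cv2.resize(a,(int(a.shape[1]*h/a.shape[0]),h),interpolation=cv2.INTER_CUBIC)
cv2.imwrite('pics/c6.png',np.hstack([r(W,270),r(S,270)])[:,:,::-1])
E
```

```text
time_s: 12.5
tool_pos: [0.4596, 0.2845, 0.2093]
tcp_rot: [-0.006, 0.976, 0.02, 0.216]
wrist_force: [0.9, 0.3, -0.2]
gripper_width: 0.0676
grip_force: 0.0
lin [0.0286 0.5714 0.0987] twist [ 0.0789 -0.4355 -0.3819] t 12.6 pos [0.4605 0.2855 0.2108] F [ 0.4785 -0.7817 -0.5928] w 0.06825048914974936 0.0
```

View pics/c6.png

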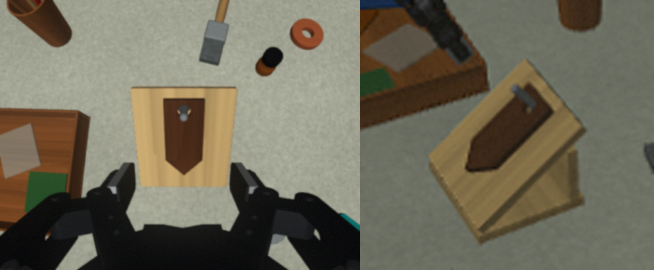

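The views show the large template lying flat on the board, on the peg, straight with its point down the slope. Next is the small one; the picture allowance is used up, so I'll measure by code from here.

```bash
python3 -m jog '[{"claw":0.046,"linear":[0.029,0.571,0.099],"twist":[0.079,-0.4355,-0.382]},{"claw":0.046,"linear":[0.029,0.571,0.099],"twist":[0.079,-0.4355,-0.382]},{"claw":0.046,"linear":[0.029,0.571,0.099],"twist":[0.079,-0.4355,-0.382]},{"claw":0.046,"linear":[0.029,0.571,0.099],"twist":[0.079,-0.4355,-0.382]},{"claw":0.046,"linear":[0.029,0.571,0.099],"twist":[0.079,-0.4355,-0.382]},{"claw":0.046,"linear":[0.029,0.571,0.099],"twist":[0.079,-0.4355,-0.382]},{"claw":0.046,"linear":[0.029,0.571,0.099],"twist":[0.079,-0.4355,-0.382]},{"claw":0.046,"linear":[0.029,0.571,0.099],"twist":[0.079,-0.4355,-0.382]}]'; python3 plan.py .551 -.283 .12 .43
```

```text
time_s: 13.6
tool_pos: [0.5261, -0.1041, 0.1541]
tcp_rot: [0.003, 0.977, 0.212, -0.003]
wrist_force: [0.7, 0.5, 0.4]
gripper_width: 0.0457
grip_force: 0.0
lin [-0.051   0.173   0.0352] twist [ 0.0043  0.0081 -0.0037] t 13.6 pos [ 0.5261 -0.1041  0.1541] F [0.6734 0.4697 0.3738] w 0.04568313646992901 0.0
```

```bash
python3 -m jog '[{"claw":0.046,"linear":[-0.051,0.173,0.035],"twist":[0.004,0.008,-0.004]},{"claw":0.046,"linear":[-0.051,0.173,0.035],"twist":[0.004,0.008,-0.004]},{"claw":0.046,"linear":[-0.051,0.173,0.035],"twist":[0.004,0.008,-0.004]},{"claw":0.046,"linear":[-0.051,0.173,0.035],"twist":[0.004,0.008,-0.004]},{"claw":0.046,"linear":[-0.051,0.173,0.035],"twist":[0.004,0.008,-0.004]},{"claw":0.046,"linear":[-0.051,0.173,0.035],"twist":[0.004,0.008,-0.004]},{"claw":0.046,"linear":[-0.051,0.173,0.035],"twist":[0.004,0.008,-0.004]},{"claw":0.046,"linear":[-0.051,0.173,0.035],"twist":[0.004,0.008,-0.004]}]'
python3 - <<'E'
from look import *
from plan import *
s,p,d=snap('wrist','w7'); f=np.load('w7.npz'); C=cam('wrist',f)
for o in templ(C,p): print(o)
to([.551,-.283,.003],.43)
E
```

```text
time_s: 14.6
tool_pos: [0.5519, -0.2791, 0.1221]
tcp_rot: [-0.0, 0.977, 0.215, 0.001]
wrist_force: [-0.3, 0.5, -0.7]
gripper_width: 0.0458
grip_force: 0.0
(array([398.5085, 365.2034]), 180.5, ((0.43224361538887024, -0.504436731338501), (0.03651867434382439, 0.016936231404542923), 67.78956604003906), None)
(array([484.8208, 289.1292]), 4116.0, ((0.5575710535049438, -0.5495496392250061), (0.13289430737495422, 0.07025102525949478), 79.68819427490234), None)
(array([261.8462, 189.4567]), 2720.0, ((0.5473556518554688, -0.2836391031742096), (0.07870229333639145, 0.032247718423604965), 24.057466506958008), array([ 0.5695, -0.2734,  0.01  ]))
lin [-0.0027  0.003   0.119 ] twist [ 0.0005 -0.0026  0.003 ] t 14.65 pos [ 0.5519 -0.2792  0.122 ] F [0.0896 0.4307 0.3566] w 0.045589387629684945 0.0
```

```bash
python3 plan.py .5532 -.2808 -.0003 .423
```

```text
lin [0.0002 0.0019 0.1223] twist [ 0.0004 -0.0026  0.01  ] t 14.65 pos [ 0.5519 -0.2792  0.122 ] F [0.0896 0.4307 0.3566] w 0.045589387629684945 0.0
```

```bash
python3 -m jog '[{"claw":0.046,"linear":[0,0.002,0.05],"twist":[0,-0.002,0.01]},{"claw":0.046,"linear":[0,0.002,0.09],"twist":[0,-0.002,0.01]},{"claw":0.046,"linear":[0,0.002,0.112],"twist":[0,-0.002,0.01]},{"claw":0.046,"linear":[0,0.002,0.118],"twist":[0,-0.002,0.01]},{"claw":0.046,"linear":[0,0.002,0.12],"twist":[0,-0.002,0.01]},{"claw":0.046,"linear":[0,0.002,0.122],"twist":[0,-0.002,0.01]},{"claw":0.046,"linear":[0,0.002,0.122],"twist":[0,-0.002,0.01]},{"claw":0.046,"linear":[0,0.002,0.122],"twist":[0,-0.002,0.01]}]' 40;  python3 plan.py .5532 -.2808 -.0003 .423
```

```text
time_s: 15.65
tool_pos: [0.553, -0.2817, 0.0003]
tcp_rot: [0.0, 0.978, 0.209, 0.001]
wrist_force: [-0.8, 0.3, 0.4]
gripper_width: 0.046
grip_force: 0.0
lin [ 0.0005 -0.0007  0.0006] twist [ 0.0008 -0.0011 -0.0012] t 15.65 pos [ 0.553  -0.2817  0.0003] F [-0.7811  0.3368  0.4311] w 0.0460060889575855 0.0
```

```bash
python3 -m jog '[{"claw":0.040,"linear":[0,0,0.001],"twist":[0,0,0]},{"claw":0.036,"linear":[0,0,0.001],"twist":[0,0,0]},{"claw":0.03,"linear":[0,0,0.001],"twist":[0,0,0]},{"claw":0.026,"linear":[0,0,0.001],"twist":[0,0,0]},{"claw":0.026,"linear":[0,0,0.001],"twist":[0,0,0]},{"claw":0.026,"linear":[0,0,0.001],"twist":[0,0,0]},{"claw":0.026,"linear":[0,0,0.001],"twist":[0,0,0]},{"claw":0.026,"linear":[0,0,0.001],"twist":[0,0,0]}]' 40
```

```text
time_s: 16.65
tool_pos: [0.5533, -0.2818, -0.0005]
tcp_rot: [0.0, 0.978, 0.21, 0.001]
wrist_force: [-0.5, 0.0, 5.3]
gripper_width: 0.0327
grip_force: 43.6
```

Gripped at 32.7 mm. Now lift, and measure the eye in the tool frame.

```bash
python3 -m jog '[{"claw":0.026,"linear":[0,0,-0.05],"twist":[0,0,0]},{"claw":0.026,"linear":[0,0,-0.11],"twist":[0,0,0]},{"claw":0.026,"linear":[0,0,-0.17],"twist":[0,0,0]},{"claw":0.026,"linear":[0,0,-0.22],"twist":[0,0,0]},{"claw":0.026,"linear":[0,0,-0.22],"twist":[0,0,0]},{"claw":0.026,"linear":[0,0,-0.22],"twist":[0,0,0]},{"claw":0.026,"linear":[0,0,-0.22],"twist":[0,0,0]},{"claw":0.026,"linear":[0,0,-0.22],"twist":[0,0,0]}]'
cat > eye.py <<'E'
from look import *
from hang import *
def eye(f,ztop=-.0105):
    M=np.array(camera_model('wrist')['mount']); m=camera_model('wrist')
    C=(np.array(m['intrinsics']),m['k1'],M[:3,:3].T,-M[:3,:3].T@M[:3,3])
    cs,hi=cv2.findContours(brown(f['p']),cv2.RETR_CCOMP,cv2.CHAIN_APPROX_NONE)
    for i,c in enumerate(cs):
        if hi[0][i][3]>=0 and cv2.contourArea(c)>80:
            u=c.reshape(-1,2); w=onz(C,u,ztop); 
            if np.abs(w[:,:2]).max()<.08: print('hole px',u.min(0),u.max(0),'tool x %.4f..%.4f y %.4f..%.4f'%(w[:,0].min(),w[:,0].max(),w[:,1].min(),w[:,1].max()))
if __name__=='__main__':
    print('large:');eye(np.load('wrist3.npz'),-.0134)
    snap('wrist','w8');print('small');eye(np.load('w8.npz'))
    goal(.085,.018,0,-.0005,29)
E
python3 eye.py
```

```text
time_s: 17.65
tool_pos: [0.5522, -0.2815, 0.217]
tcp_rot: [-0.001, 0.978, 0.209, -0.001]
wrist_force: [-1.0, 0.5, 0.0]
gripper_width: 0.0328
grip_force: 40.5
large:
hole px [239 179] [279 212] tool x 0.0231..0.0387 y -0.0094..0.0087
small
hole px [240 202] [278 233] tool x 0.0114..0.0270 y -0.0094..0.0087
lin [ 0.167  -0.5441  0.0568] twist [-0.0971  0.502   0.3714] t 17.7 pos [ 0.5523 -0.2815  0.2173] F [ 0.1182 -0.3432 -0.2714] w 0.032586579849756 40.540702790021896
goal [0.4818 0.2833 0.161 ] q [-0.2107  0.3867 -0.0248 -0.0001 -1.1614  2.2034]
eye now: h 0.0965 up 0.0666 y -0.5601
```

```bash
python3 -m jog '[{"claw":0.026,"linear":[0.167,-0.544,0.02],"twist":[-0.097,0.502,0.371]},{"claw":0.026,"linear":[0.167,-0.544,0.02],"twist":[-0.097,0.502,0.371]},{"claw":0.026,"linear":[0.167,-0.544,0.02],"twist":[-0.097,0.502,0.371]},{"claw":0.026,"linear":[0.167,-0.544,0.02],"twist":[-0.097,0.502,0.371]},{"claw":0.026,"linear":[0.167,-0.544,0.02],"twist":[-0.097,0.502,0.371]},{"claw":0.026,"linear":[0.167,-0.544,0.02],"twist":[-0.097,0.502,0.371]},{"claw":0.026,"linear":[0.167,-0.544,0.02],"twist":[-0.097,0.502,0.371]},{"claw":0.026,"linear":[0.167,-0.544,0.02],"twist":[-0.097,0.502,0.371]}]'; python3 hang.py .085 .018 0 -.0005 29
```

```text
time_s: 18.7
tool_pos: [0.5037, 0.1228, 0.2048]
tcp_rot: [-0.005, 0.968, 0.02, 0.251]
wrist_force: [1.6, -1.0, 0.3]
gripper_width: 0.033
grip_force: 40.6
lin [-0.0345 -0.1613  0.0308] twist [ 0.0008 -0.0023  0.0005] t 18.7 pos [0.5037 0.1228 0.2048] F [ 1.5913 -1.0171  0.3119] w 0.032956681346391695 40.56077554821968
goal [0.4818 0.2833 0.161 ] q [ 0.5764  0.0171 -0.9077  0.9141 -0.3193  0.2052]
eye now: h 0.1122 up 0.0376 y -0.1626
```

```bash
python3 -m jog '[{"claw":0.026,"linear":[-0.035,-0.161,0.01],"twist":[0,-0.002,0]},{"claw":0.026,"linear":[-0.035,-0.161,0.02],"twist":[0,-0.002,0]},{"claw":0.026,"linear":[-0.035,-0.161,0.03],"twist":[0,-0.002,0]},{"claw":0.026,"linear":[-0.035,-0.161,0.03],"twist":[0,-0.002,0]},{"claw":0.026,"linear":[-0.035,-0.161,0.03],"twist":[0,-0.002,0]},{"claw":0.026,"linear":[-0.035,-0.161,0.03],"twist":[0,-0.002,0]},{"claw":0.026,"linear":[-0.035,-0.161,0.03],"twist":[0,-0.002,0]},{"claw":0.026,"linear":[-0.035,-0.161,0.03],"twist":[0,-0.002,0]}]'; python3 hang.py .062 .018 0 -.0005 29 -.0005 .001;python3 hang.py .036 .018 0 -.0005 29 -.0005 .001
```

```text
time_s: 19.7
tool_pos: [0.482, 0.2813, 0.1622]
tcp_rot: [-0.005, 0.968, 0.02, 0.251]
wrist_force: [0.8, 0.4, -0.2]
gripper_width: 0.0326
grip_force: 40.6
lin [ 0.0012 -0.003   0.0239] twist [ 0.0002 -0.0008 -0.0003] t 19.7 pos [0.482  0.2813 0.1622] F [ 0.8477  0.3778 -0.2033] w 0.03262467645675851 40.56364484131336
goal [0.4946 0.2848 0.1418] q [ 0.808   0.1695 -0.8921  1.2267 -0.3658 -0.3332]
eye now: h 0.0859 up 0.0008 y -0.0041
lin [ 0.0039 -0.0031  0.0498] twist [ 0.0002 -0.0008 -0.0003] t 19.7 pos [0.482  0.2813 0.1622] F [ 0.8477  0.3778 -0.2033] w 0.03262467645675851 40.56364484131336
goal [0.5095 0.2855 0.1205] q [ 0.808   0.1695 -0.8921  1.2267 -0.3658 -0.3332]
eye now: h 0.0859 up 0.0008 y -0.0041
```

```bash
python3 -m jog '[{"claw":0.026,"linear":[0.001,-0.002,0.012],"twist":[0,0,0]},{"claw":0.026,"linear":[0.0015,-0.0025,0.024],"twist":[0,0,0]},{"claw":0.026,"linear":[0.0015,-0.0025,0.024],"twist":[0,0,0]},{"claw":0.026,"linear":[0.002,-0.0025,0.03],"twist":[0,0,0]},{"claw":0.026,"linear":[0.0025,-0.0025,0.036],"twist":[0,0,0]},{"claw":0.026,"linear":[0.003,-0.0025,0.042],"twist":[0,0,0]},{"claw":0.026,"linear":[0.0035,-0.0025,0.048],"twist":[0,0,0]},{"claw":0.026,"linear":[0.004,-0.0025,0.049],"twist":[0,0,0]}]'
python3 - <<'E'
from eye import *
snap('wrist','w9'); f=np.load('w9.npz');eye(f)
# pale-grey peg pixels inside hole region
p=f['p'].astype(int); print(p[196:240:3,235:284:4].sum(2)//3)
goal(.018,.018,0,-.0005,25,-.002,.001)
E
```

```text
time_s: 20.7
tool_pos: [0.5093, 0.2851, 0.1211]
tcp_rot: [-0.005, 0.968, 0.02, 0.251]
wrist_force: [-0.6, -0.5, -0.2]
gripper_width: 0.0326
grip_force: 40.6
hole px [248 203] [269 227] tool x 0.0139..0.0259 y -0.0061..0.0038
[[ 53  53  52  54  53  51  52  53  48  49  51  51  49]
 [ 54  54  50  55  54  53  53  52  49  47  51  50  48]
 [ 54  52  52  54  52  52  52  51  48  47  51  48  50]
 [ 52  51  52  50  57  64  67  64  53  44  49  48  49]
 [ 52  53  48  41  64  76  80  70  55  37  45  50  48]
 [ 51  50  45  48  82 104 108  96  65  43  45  48  48]
 [ 52  49  49  50 106 126 131 115  79  47  47  46  47]
 [ 48  44  47  53 117 137 143 128  88  48  47  42  47]
 [ 53  45  40  49 114 140 143 130  83  46  44  40  48]
 [ 53  43  29  50  80 131 137 117  54  47  33  39  48]
 [ 53  46  28  40  51  74  86  60  44  41  26  41  48]
 [ 51  48  34  25  38  49  46  46  37  25  30  45  48]
 [ 51  50  43  27  23  27  31  24  29  21  41  48  47]
 [ 47  48  49  38  26  24  23  25  24  36  45  47  48]
 [ 50  50  49  50  41  35  31  33  37  43  48  47  47]]
lin [ 0.0002 -0.0003  0.0174] twist [ 0.0004 -0.0705  0.0001] t 20.75 pos [0.5093 0.2852 0.1212] F [-0.2728  0.6724 -0.2598] w 0.03271250207120202 40.5534303188324
goal [0.518  0.2858 0.106 ] q [ 0.615   0.2625 -0.9021  1.6807 -0.2684 -0.6275]
eye now: h 0.0366 up -0.0003 y -0.0002
```

The peg appears centred in the small eye (bright columns 251–267 within the hole at 240–278), with no contact force. Lower it.

```bash
python3 -m jog '[{"claw":0.026,"linear":[0,0,0.004],"twist":[0,-0.022,0]},{"claw":0.026,"linear":[0,0,0.008],"twist":[0,-0.044,0]},{"claw":0.026,"linear":[0,0,0.012],"twist":[0,-0.06,0]},{"claw":0.026,"linear":[0,0,0.015],"twist":[0,-0.07,0]},{"claw":0.026,"linear":[0,0,0.018],"twist":[0,-0.07,0]},{"claw":0.026,"linear":[0,0,0.018],"twist":[0,-0.07,0]},{"claw":0.026,"linear":[0,0,0.018],"twist":[0,-0.07,0]},{"claw":0.026,"linear":[0,0,0.018],"twist":[0,-0.07,0]}]'; python3 hang.py .018 .018 0 -.0005 25 -.002 .001
```

```text
time_s: 21.75
tool_pos: [0.5178, 0.2855, 0.1052]
tcp_rot: [-0.004, 0.976, 0.021, 0.216]
wrist_force: [0.0, -0.1, -0.5]
gripper_width: 0.0326
grip_force: 40.6
lin [ 0.0006 -0.0003 -0.0007] twist [ 0.0004 -0.0002  0.0004] t 21.75 pos [0.5178 0.2855 0.1052] F [ 0.0175 -0.0782 -0.5431] w 0.03264801772357838 40.56416943669319
goal [0.518  0.2858 0.106 ] q [ 0.6856  0.3043 -0.8572  1.3743 -0.262  -0.3935]
eye now: h 0.0174 up -0.0026 y 0.0002
```

```bash
python3 -m jog '[{"claw":0.036,"linear":[0,0,0],"twist":[0,0,0]},{"claw":0.040,"linear":[0,0,0],"twist":[0,0,0]},{"claw":0.046,"linear":[0,0,0],"twist":[0,0,0]},{"claw":0.054,"linear":[0,0,0],"twist":[0,0,0]},{"claw":0.056,"linear":[0,0,-0.03],"twist":[0,0,0]},{"claw":0.056,"linear":[0,0,-0.07],"twist":[0,0,0]},{"claw":0.056,"linear":[0,0,-0.11],"twist":[0,0,0]},{"claw":0.056,"linear":[0,0,-0.13],"twist":[0,0,0]}]'
cat > chk.py <<'E'
from look import *
from hang import *
for n in('wrist','scene','side'): snap(n,n+'10')
f=np.load('wrist10.npz');C=cam('wrist',f)
B=tool(YAW,np.radians(35));
Fy=np.c_[UP,np.cross(N,UP),N]  # face axes
def face(C,px,h):
    c,d=rays(C,px);c=(c-FOOT)@Fy;d=d@Fy;return c+d*((h-c[2])/d[:,2])[:,None]
for name in('wrist6','wrist10'):
    f=np.load(name+'.npz');C=cam('wrist',f)
    cs,_=cv2.findContours(brown(f['p']),cv2.RETR_EXTERNAL,cv2.CHAIN_APPROX_NONE)
    for c in cs:
        if cv2.contourArea(c)>300:
            for h in(.01,.02):
                w=face(C,c.reshape(-1,2),h)
                if np.abs(w).max()<.15: print(name,h,cv2.contourArea(c),w.min(0),w.max(0),cv2.minAreaRect(w[:,:2].astype('float32')),'low',w[w[:,0].argmin()])
# difference with the picture before, for the small outline, warped to the face plane h=.02
def rect(f,h):
    C=cam('wrist',f);g=np.mgrid[30:-130:-1,70:-70:-1].astype(float)/1000
    X=FOOT+g[0][...,None]*UP+g[1][...,None]*Fy[:,1]+h*N
    q=proj(C,X.reshape(-1,3)).reshape(160,140,2).astype('float32')
    return cv2.remap(f['p'],q[...,0],q[...,1],cv2.INTER_LINEAR)
g=cv2.cvtColor(rect(np.load('wrist10.npz'),.02),cv2.COLOR_RGB2GRAY)
e=cv2.Canny(g,15,35)
for r in range(0,160,4): print('%4d'%(30-r),''.join('#' if v else '.' for v in e[r:r+4].reshape(4,-1,2).max((0,2))))
E
python3 chk.py
```

```text
time_s: 22.75
tool_pos: [0.4622, 0.2847, 0.2252]
tcp_rot: [-0.006, 0.976, 0.021, 0.217]
wrist_force: [0.1, -0.7, -0.2]
gripper_width: 0.0559
grip_force: 0.0
wrist6 0.01 5242.5 [-0.1025 -0.0251  0.01  ] [0.0129 0.0278 0.01  ] ((-0.0448126420378685, 0.0013941936194896698), (0.052802979946136475, 0.11533886939287186), 89.9466323852539) low [-0.1025  0.0028  0.01  ]
wrist6 0.02 5242.5 [-0.0953 -0.024   0.02  ] [0.0156 0.0268 0.02  ] ((-0.03987157717347145, 0.0014287903904914856), (0.05074251815676689, 0.1108381450176239), 89.9466323852539) low [-0.0953  0.0028  0.02  ]
wrist6 0.01 382.5 [ 0.0422 -0.1085  0.01  ] [ 0.0626 -0.0847  0.01  ] ((0.050443463027477264, -0.09503015130758286), (0.023241840302944183, 0.01724499836564064), 62.09873962402344) low [ 0.0422 -0.0926  0.01  ]
wrist6 0.02 382.5 [ 0.0437 -0.1042  0.02  ] [ 0.0634 -0.0813  0.02  ] ((0.051667470484972, -0.09123291075229645), (0.022334905341267586, 0.016572067514061928), 62.09873962402344) low [ 0.0437 -0.0889  0.02  ]
wrist10 0.01 4666.0 [-0.1018 -0.0249  0.01  ] [0.0135 0.0275 0.01  ] ((-0.04416108503937721, 0.0013209749013
[... 3078 characters left out ...]
........#......#
 -94 ....#..........#................#####.........................#.......
 -98 ....#..........#..............##..............................#.......
-102 ....#..........#..............#.......................#.......#.......
-106 ...##..........#..............##......................#.......##......
-110 ...#...........#..............#.......................###......#......
-114 ...#.....###...#.....#..##.#####.######.#######.....####.......#......
-118 ..##.##########......#########.###########.#################...##.....
-122 ..#.####....##...........#...............###..##....###.#..#....#.....
-126 .##..#......#.............................#..........######.....##....
```

The large one is unmoved. The edge between the two browns is faint, so I'll look for it with stretched contrast and depth.

```bash
cat > chk2.py <<'E'
import io,contextlib
with contextlib.redirect_stdout(io.StringIO()):
    from chk import *
def R(f,h): return cv2.cvtColor(rect(f,h),cv2.COLOR_RGB2GRAY)
a=R(np.load('wrist6.npz'),.01);snap('wrist','w11');f=np.load('w11.npz')
g=R(f,.02)[10:130,42:96]
g=cv2.GaussianBlur(cv2.createCLAHE(4,(2,2)).apply(g),(3,3),0);e=cv2.Canny(g,25,50)
for r in range(0,120,3): print('%4d'%(20-r),''.join('#' if v else '.' for v in e[r:r+3].max(0)))
# height above board by wrist depth
d=f['d'];C=cam('wrist',f)
for up in (10,-20,-30,-45,-55,-65,-75,-85,-110):
    row=[]
    for y in (-60,-40,-22,-12,0,12,22,40,60):
        q=proj(C,[FOOT+UP*up/1e3+Fy[:,1]*y/1e3+N*.01])[0]; u,v=np.int32(np.round(q))
        w=bydepth(C,[q],[np.median(d[v-1:v+2,u-1:u+2])])[0]; row.append('%5.1f'%(1e3*(w-FOOT)@N))
    print(up,*row)
E
python3 chk2.py
```

```text
20 ..................................................#...
  17 ..##################################################..
  14 ..#..#######...............................######..#..
  11 .##........###################################.....#..
   8 ..#..........................##.............#......#..
   5 ..#....................########............##......#..
   2 ..#..##............####........#####.......###.....#..
  -1 ..#.............#.##.##......#.#..##..#....#####...#..
  -4 ..#.............#...##.#######..###.##......##.....#..
  -7 ..#..............#...#.........#...##......##......#..
 -10 ..#..............#...##.......##..##.####..##......#..
 -13 ..#..........####.....#########..##....#....#......#..
 -16 ..#.........##...........#.............#...##......#..
 -19 ..#..........###........##.............##..##......#..
 -22 ..#.........##..........#..............#....#......#..
 -25 ..#.........##..........#..#...........##...#......#..
 -28 ..#........######......####...........###..##......#..
 -31 ..#........##.........##...................##......#..
 -34 ..#.........###..
[... 1119 characters left out ...]
-91 ..#................####........###.........#.......#..
 -94 ..#...................#####.####...........##......#..
 -97 ...#...............#.....#..#...............##.....#..
10  -0.5  -1.4   9.4  12.9  12.3  12.7   9.7  -0.4  -0.6
-20  -1.2  -1.1   9.2  18.8  18.8  18.8   8.7  -1.2  -0.7
-30  -0.8  -0.8   9.1  19.2  19.1  19.0   8.8  -0.7  -0.4
-45  -1.1  -0.9   8.6  18.8  19.1  19.5   8.9  -0.7  -0.9
-55  -0.8  -0.6   9.6  19.4  19.4  19.1   9.3  -0.3  -0.6
-65  -1.4  -1.4   8.9   8.7  19.1   9.6   9.1  -0.9  -0.9
-75  -0.3  -1.2   9.1   9.0   9.7   9.8   9.1  -1.1  -0.8
-85 151.8  -0.7  -1.2   8.9   9.1   8.7  -0.4  -0.9 149.1
-110 153.8  -0.9  -1.4  -0.7  -1.0  -1.1  -1.2  -0.6  -0.5
```

Run:
```python
from geo import *
import io,contextlib
with contextlib.redirect_stdout(io.StringIO()):
    from hang import *
f=np.load('w11.npz');C=cam('wrist',f);v,u=np.where(f['d']>0)
w=(bydepth(C,np.c_[u,v],f['d'][v,u])-FOOT)@np.c_[UP,np.cross(N,UP),N]
k=(w[:,2]>.0145)&(w[:,2]<.025)&(abs(w[:,1])<.035)&(w[:,0]>-.1)&(w[:,0]<.02)
print(k.sum(),cv2.minAreaRect(w[k,:2].astype('float32')),np.linalg.lstsq(np.c_[w[k,:2],np.ones(k.sum())],w[k,2],rcond=None)[0])
from rig import *
print(close_job())
```

```text
2291 ((-0.029192142188549042, 0.0014459453523159027), (0.034076739102602005, 0.0817079022526741), 89.55239868164062) [-0.0017 -0.003   0.019 ]
the job is handed in; nothing more can be done
None
```

Both templates hang on the peg, the large one flat on the board and the small one flat on it, straight with their points down the slope; I handed the job in at about 23 s and did not re-check the bystanders' positions beforehand.

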